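# Clear the shot from the belt onto the cooling blocks

## Robot

A 7-joint arm with a two-finger parallel gripper is mounted at the origin on the work surface. World frame = base frame: x ahead of the robot, y to its left, z up, the work surface at z = 0. Lengths are in m, angles in degrees, forces in N, time in s.
With the tool pointing down it reaches from about 0.4 to 0.9 m from the base axis. Payload 5.5 kg.
Tool frame: the origin (TCP) lies between the finger pads; the fingertips stand 17 mm ahead of it and the grasp point (between the pads) lies 2 mm behind it; z points along the fingers, y is the direction in which the jaws open and shut (so a half turn about z gives the same grasp; the last joint's range is limited). The gripper opens to 92 mm and grips with 3 to 60 N. Pads are 19 mm wide; open, the fingers measure 130 mm over their backs; the gripper's body (75 mm by 190 mm) begins 47 mm behind the grasp point.
Start: joints at [85.268, 28.699, -24.465, 88.831, 12.651, 65.22, -12.049], TCP at [0.22, -0.612, 0.244] pointing down, gripper open.
Joint ranges: [-164.97, 164.97], [-17.58, 116.51], [-87.97, 89.64], [11.32, 138.91], [-80.73, 260.73], [10.89, 115.49], [-147.41, 147.41]. Speed limits (degrees/s): [147.25, 147.25, 180, 180, 180, 180, 180].

## Interface

Orientations are given as [roll, pitch, yaw] about the fixed x, y, z axes, in that order (R = Rz(yaw) Ry(pitch) Rx(roll)).
In Python, from plant import * gives the robot as it stands.
- The arm moves only by the tool play_rows, never from a script. Its argument "moves" is one flat list of numbers, 4 for each row, row after row: the shift along the world's x, y, z in mm, then the turn about the world's z in degrees. A call has 1 to 20 rows; each row is the pose to reach, as a shift and turn from the pose commanded when the call began; what a row does not reach only later rows make up. A row lasts 1/10 s, in which the tool goes at most 50 mm and 8.59 degrees, less where a joint would pass 70% of its speed; a pose out of reach is approached as far as the arm can. A call with a gripper value outside its range is refused whole. "grip" is the opening, from -1 (shut) to 1 (fully open), so that 0 is half open, set as the call begins (left out, the last holds). The fingers move at their own pace and stop on an object; "newtons" is the grip in N (left out, the last holds). Time passes only in rows, so rows that repeat a pose let the fingers close. It gives the time, the measured TCP pose, the force and the opening at its end, in the units of the state.
- state(): the state, without advancing time (a new reading comes with each control period).
- read_camera(name): name is "side" or "top"; returns a dict with "frame" (480x640x3 uint8, red, green, blue), "camera_matrix" (3x3 intrinsics, pixels), "R" (3x3) and "t" (3): a world point X has camera coordinates R X + t. Camera axes: x right, y down, z forward; pixel columns grow to the right and rows downward; lengths in m; the calibration is good to about 2 mm. A picture is of the moment at which its call begins. There is no depth.
- hand_in(): hands the job in, once; it reports no verdict.
The state is a dict: "t": time; "joint_pos": joint angles; "qvel": joint speeds; "tau": joint torques, N m; "tcp_pos": TCP position; "tool_rot": TCP orientation; "ft_force": force on the tool from outside, world axes, zero at the start; "ft_torque": the same for the moment, N m; "gripper_width": finger opening in m.
Only numpy, scipy, OpenCV 4.12 (cv2) and the standard library are available. Lean on these libraries where they do the work, as an engineer would, in place of code of your own. Each camera call takes 0.05 s, during which the arm holds its last target.

## Task

Clear the white shot off the stopped belt: set each of the three white mouldings, open side down, over the brown plug of the cooling block made for it (large round cap on the large round plug, small round cap on the small round plug, oblong cover on the oblong plug), fully down on the block's plate, and put the white runner with its sprue into the red regrind tub. The two dark grey mouldings are left over from the colour change: leave them where they are.

Things in the scene. Friction and masses are not known exactly. Their poses are not given: they have to be found in the camera images.
- cap_large: Moulded in matt white plastic, standing open side down on the stopped belt. Large round cap: a plain cup upside down, 60 mm outer diameter (61 over its fine ribs), 36 mm tall, wall and top 3 mm thick, hollow inside to 33 mm depth, 54 mm inner diameter. Origin: centre of its lower rim; z up. About 24 g. The belt is dark teal and its surface is 40 mm above the bench (z = 0.040).
- cap_small: Moulded in matt white plastic, standing open side down on the stopped belt. Small round cap: same form, 44 mm outer diameter (45 over its ribs), 36 mm tall, inner diameter 38 mm, 33 mm deep inside. Origin: centre of its lower rim; z up. About 16 g.
- cover: Moulded in matt white plastic, standing open side down on the stopped belt. Oblong cover: a rectangular box upside down, 84 mm long (its x axis), 44 mm wide (its y axis), 36 mm tall, walls 3 mm, inside 78 x 38 mm and 33 mm deep; five dark vent slots on top. It may lie at any yaw; either way round is alike. Origin: centre of its lower rim; z up. About 28 g.
- runner: White scrap runner lying on the belt: a flat cross of two bars 76 x 8 mm, 8 mm thick, (along its x and y axes) with the sprue, a slender round cone, standing up at the middle to 60 mm height, 11 mm thick near the cross (11 mm up), 7.4 mm at the tip. Easily lifted by the sprue. Origin: centre of the cross's underside; z up along the sprue. About 14 g.
- block_large: Cooling block for the large cap, fixed to the bench: grey metal plate 96 x 96 x 12 mm with a brown tapered plug, 26 mm tall, upright at its centre. Round plug, 50 mm diameter for its lowest 4 mm, then tapering to 30 mm at the top. Origin: centre of the plate's underside, on the bench; z up along the plug's axis. A seated cap has its rim on the plate, 12 mm above the origin.
- block_small: Cooling block for the small cap, fixed to the bench: grey metal plate 96 x 96 x 12 mm with a brown tapered plug, 26 mm tall, upright at its centre. Round plug, 34 mm diameter for its lowest 4 mm, then tapering to 18 mm at the top. Origin: centre of the plate's underside; z up. A seated cap has its rim 12 mm above the origin.
- block_oblong: Cooling block for the oblong cover, fixed to the bench: grey metal plate 96 x 96 x 12 mm with a brown tapered plug, 26 mm tall, upright at its centre. Oblong plug with round ends, 72 mm long (the block's x axis) and 33 mm wide (y axis) for its lowest 4 mm, tapering to 56 x 17 mm at the top. Origin: centre of the plate's underside; z up. A seated cover's rim is 12 mm above the origin.
- tub: Red open-topped regrind tub, fixed on the bench, 130 x 130 mm outside (138 over its rim lip), 55 mm tall, walls and floor 4 mm thick (inside 122 x 122 mm). Origin: centre of its underside; z up.
- dark_cap: Dark grey round cap, same shape and size as the large white cap (60 mm diameter, 36 mm tall), standing on the belt among the white parts. To be left alone. Origin: centre of its lower rim.
- dark_cover: Dark grey oblong cover, same shape and size as the white one (84 x 44 x 36 mm), standing on the belt at any yaw. To be left alone. Origin: centre of its lower rim; x along its length.

How it is judged (in metres and radians):
At the end, for the whole second after the job is handed in: Each white moulding on its own block: within 8 mm of the plug axis, rim within 4 mm of the plate, upright within 0.12 rad, cover along its plug within 0.25 rad; runner in the tub, origin within 55 mm of its axes and below 45 mm; all at rest; dark parts within 20 mm of their start (horizontal distance between cap_large and block_large below 0.008 m and z of cap_large in the frame of block_large between 0.008 and 0.016 m and angle between each of cap_large, cap_small, cover's own z axis and vertical below 0.12 rad and linear speed of each of cap_large, cap_small, cover, runner below 0.02 m/s and angular speed of each of cap_large, cap_small, cover, runner below 0.3 rad/s and horizontal distance between cap_small and block_small below 0.008 m and z of cap_small in the frame of block_small between 0.008 and 0.016 m and horizontal distance between cover and block_oblong below 0.008 m and z of cover in the frame of block_oblong between 0.008 and 0.016 m and angle between the x axis of cover and the x axis of block_oblong, either way round below 0.25 rad and x of runner in the frame of tub between -0.055 and 0.055 m and y of runner in the frame of tub between -0.055 and 0.055 m and z of runner in the frame of tub between 0 and 0.045 m and distance of each of dark_cap, dark_cover from where it was at the start of the episode below 0.02 m); the robot touches nothing.
It fails at once if a dark grey moulding is moved by more than 20 mm (distance of any of dark_cap, dark_cover from where it was at the start of the episode above 0.02 m).
It also fails if it takes over 109 s, if anything falls off the work surface, if the arm or the gripper's body presses on something with over 40 N, if the wrist force passes 120 N, or if a joint passes its speed limit or range.

## Working session

There is one attempt and no reset: what is moved stays moved. The work goes in short steps, Python scripts to look and compute and a tool call to move; the robot and the scene stay as the last step left them, time stands still between calls to the robot, and variables do not carry over. Pictures are saved under pics/ and viewed, and the job is handed in when it is done.

Besides the shell and the picture viewer there is one more tool, called after ">>>" as name(argument=value, ...) on one line, values as JSON. play_rows: Moves the arm, as the interface text tells. Its arguments: {"type":"object","properties":{"moves":{"type":"array","items":{"type":"number"}},"grip":{"type":"number"},"newtons":{"type":"number"}},"required":["moves"]}

```bash
ls; mkdir -p pics
python3 - <<'E'
from plant import *
import cv2
s=state();print(s)
for n in("side","top"):
    c=read_camera(n);cv2.imwrite(f"pics/{n}0.png",c["frame"][:,:,::-1]);print(n,c["camera_matrix"],c["R"],c["t"])
E
```

```text
pics
{'t': 0.0, 'joint_pos': array([ 85.26771021,  28.75566278, -24.45243616,  88.89231166,
        12.65226712,  65.21859313, -12.05027129]), 'qvel': array([-0.01468451,  0.03824407,  0.05293947, -0.08590811, -0.02644235,
        0.11614988, -0.00402026]), 'tau': array([-1.49851935e-04, -5.66590440e+01, -5.81540376e+00, -2.79110759e+01,
       -6.84367935e-02,  3.07571457e-02,  1.45962317e-04]), 'tcp_pos': array([ 0.22002976, -0.61091225,  0.24265053]), 'tool_rot': array([-1.79887160e+02, -2.81879811e-03,  1.98146474e+01]), 'ft_force': array([-0.38787264,  0.29926281, -0.76913766]), 'ft_torque': array([-0.00703741, -0.03596256,  0.02068021]), 'gripper_width': 0.09175307687719023}
side [[504.73432143   0.         308.91088636]
 [  0.         504.73432143 244.23761843]
 [  0.           0.           1.        ]] [[ 0.93772027 -0.34732004 -0.00703488]
 [-0.25708633 -0.68019638 -0.68646886]
 [ 0.23363929  0.64552434 -0.72712517]] [-0.49929004  0.19325137  0.7381443 ]
top [[483.72017747   0.         319.25454615]
 [  0.         483.72017747 244.9180647 ]
 [  0.           0.           1.        ]] [[ 0.02621308 -0.99958845 -0.01165374]
 [-0.98829638 -0.02416094 -0.15062042]
 [ 0.15027687  0.01546557 -0.98852298]] [6.3894534e-04 5.3346514e-01 8.0942380e-01]
```

View pics/side0.png

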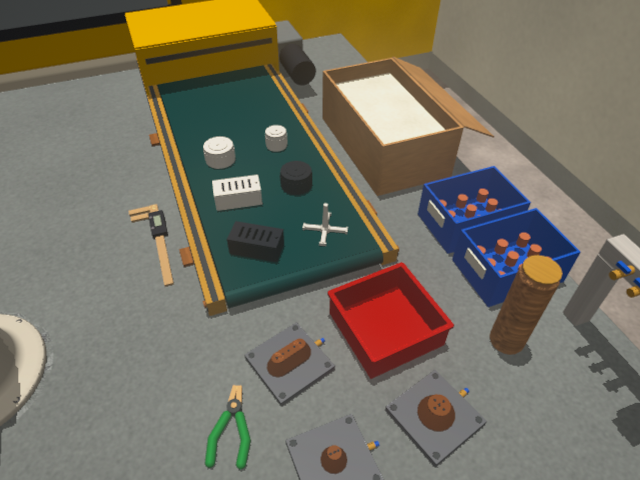

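View pics/top0.png

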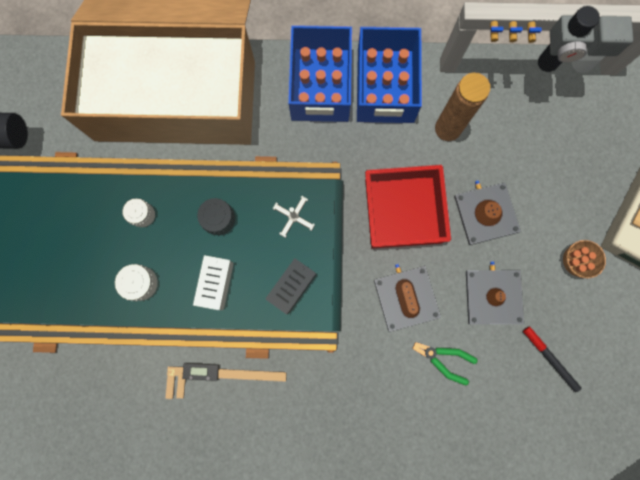

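```bash
cat > h.py <<'E'
import numpy as np,cv2
def ray(c,uv,z):
    K,R,t=c["camera_matrix"],np.array(c["R"]),np.array(c["t"])
    C=-R.T@t
    uv=np.atleast_2d(np.array(uv,float))
    d=np.c_[uv,np.ones(len(uv))]@np.linalg.inv(K).T@R
    return C+d*((z-C[2])/d[:,2])[:,None]
def proj(c,X):
    X=np.atleast_2d(X);p=(X@np.array(c["R"]).T+c["t"])@c["camera_matrix"].T
    return p[:,:2]/p[:,2:]
def crop(c,x0,y0,x1,y1,k,name):
    cv2.imwrite(name,cv2.resize(np.ascontiguousarray(c["frame"][y0:y1,x0:x1,::-1]),None,fx=k,fy=k,interpolation=cv2.INTER_CUBIC))
E
python3 - <<'E'
from plant import *
from h import *
import pickle
c=read_camera("top");s=read_camera("side");pickle.dump((c,s),open("c0.pkl","wb"))
print(-np.array(c["R"]).T@c["t"],-np.array(s["R"]).T@s["t"])
crop(c,100,180,330,330,3,"pics/t_a.png");crop(c,355,155,535,335,3,"pics/t_b.png")
crop(s,190,110,370,270,4,"pics/s_a.png");crop(s,235,260,495,480,3,"pics/s_b.png")
E
```

```text
[0.40556725 0.0010095  0.88049221] [ 0.34541716 -0.51845466  0.6658719 ]
```

View pics/t_a.png

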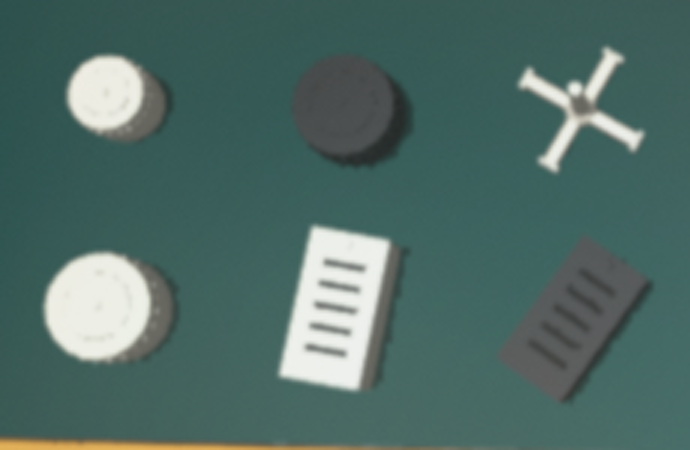

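View pics/t_b.png

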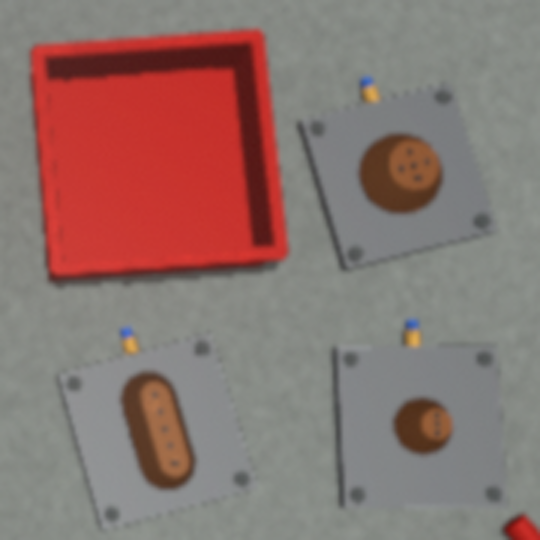

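View pics/s_a.png

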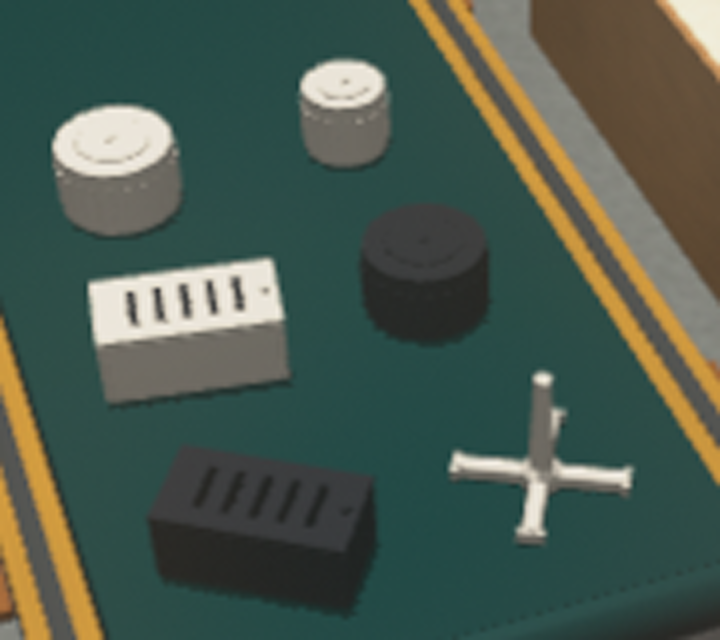

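View pics/s_b.png

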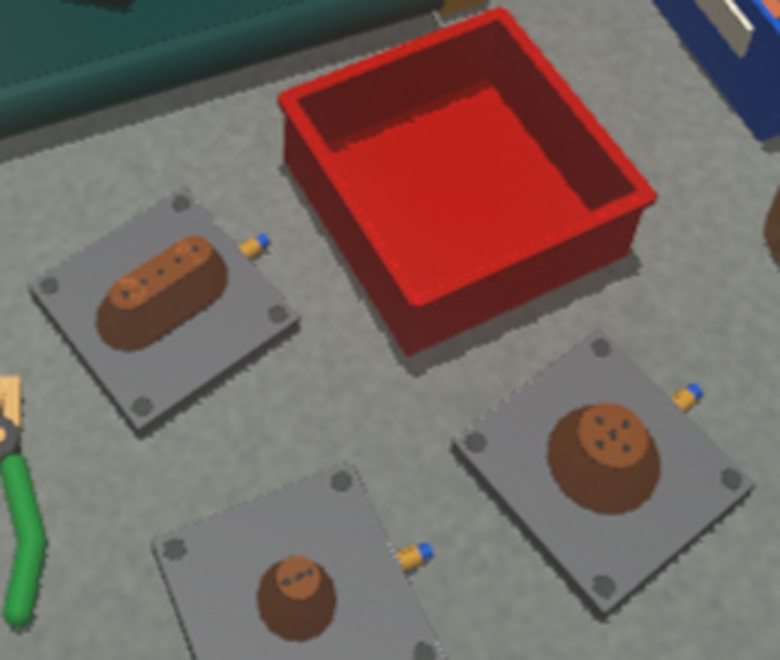

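```bash
cat > meas.py <<'E'
from h import *
import pickle
def blobs(m,amin,close=0):
    m=m.astype(np.uint8)
    if close: m=cv2.morphologyEx(m,cv2.MORPH_CLOSE,np.ones((close,close)))
    cs,_=cv2.findContours(m,cv2.RETR_EXTERNAL,cv2.CHAIN_APPROX_NONE)
    return [k for k in cs if cv2.contourArea(k)>amin]
def rep(tag,c,roi,lo,z,amin=30):
    f=c["frame"].astype(int);x0,y0,x1,y1=roi
    m=np.zeros(f.shape[:2],bool);m[y0:y1,x0:x1]=lo(f)[y0:y1,x0:x1]
    for k in blobs(m,amin):
        h=cv2.convexHull(k)[:,0,:]
        P=ray(c,h,z)[:,:2].astype(np.float32)*1000
        r=cv2.minAreaRect(P);b=cv2.boxPoints(r);e=b[1]-b[0];e2=b[2]-b[1]
        L=e if np.hypot(*e)>np.hypot(*e2) else e2
        M=cv2.moments(P.reshape(-1,1,2))
        print(tag,"px",h.mean(0).round(),"rect",np.round(r[0],1),"size",np.round(r[1],1),"long yaw",round(float(np.degrees(np.arctan2(L[1],L[0])))%180,1),"centroid",round(M["m10"]/M["m00"],1),round(M["m01"]/M["m00"],1))
if __name__=="__main__":
    c,s=pickle.load(open("c0.pkl","rb"))
    white=lambda f:(f.min(2)>180)
    brown=lambda f:(f[...,0]>f[...,2]+35)&(f[...,0]>125)
    allbrown=lambda f:(f[...,0]>f[...,2]+25)&(f[...,0]>f[...,1]+15)
    dark=lambda f:(f.max(2)<85)&(f.max(2)-f.min(2)<12)
    red=lambda f:(f[...,0]>f[...,1]*2.5)&(f[...,0]>150)
    rep("T white",c,(100,180,330,330),white,.076)
    rep("S white",s,(190,110,300,215),white,.076)
    rep("T brown",c,(370,180,530,330),brown,.038,20)
    rep("S brown",s,(235,330,495,480),brown,.038,20)
    rep("T dark",c,(180,180,330,330),dark,.076)
    rep("S dark",s,(220,150,320,270),dark,.076)
    rep("T red",c,(360,155,455,255),red,.055)
    grey=lambda f:(f.max(2)-f.min(2)<14)&(f[...,2]>f[...,0]+2)
    rep("T plate",c,(370,180,530,335),grey,.012,300)
    rep("T plug",c,(370,180,530,330),allbrown,.014,60)
    # sprue from two views
    print("tip top view", ray(c,[100+575/3,180+89/3],.1), ray(c,[100+580/3,180+106/3],.048))
    print("tip side", ray(s,[190+542/4,110+378/4],.1), ray(s,[190+538/4,110+478/4],.048))
E
python3 meas.py
```

```text
T white px [133. 283.] rect [458.1 324.3] size [56.1 56.4] long yaw 138.3 centroid 458.2 324.5
T white px [210. 283.] rect [460.7 192.1] size [43.9 84.3] long yaw 171.0 centroid 460.7 192.1
T white px [305. 223.] rect [566.3  39.6] size [30.4  7.6] long yaw 60.1 centroid 565.2 38.5
T white px [287. 228.] rect [557.6  69.3] size [ 6.2 31.3] long yaw 151.4 centroid 557.3 69.6
T white px [283. 210.] rect [586.5  78.9] size [30.2  7.7] long yaw 60.7 centroid 587.3 79.6
T white px [134. 210.] rect [579.6 330.8] size [40.7 39.4] long yaw 4.6 centroid 579.7 330.6
T white px [299. 206.] rect [596.8  48.8] size [ 7.7 28.8] long yaw 148.6 centroid 597.4 47.8
S white px [236. 185.] rect [462.3 190.7] size [42.8 82.7] long yaw 171.0 centroid 462.6 190.6
S white px [218. 145.] rect [459.4 322.8] size [53.5 54.9] long yaw 159.1 centroid 460.0 323.0
S white px [275. 131.] rect [581.4 327.6] size [35.6 39.3] long yaw 159.1 centroid 581.2 328.4
T brown px [501. 296.] rect [ 452.1 -301. ] size [13.8 15.9] long yaw 91.5 centroid 452.2 -301.0
T brown px [410. 297.] rect [ 445.6 -144.1] size [55.2 17.1] 
[... 2174 characters left out ...]
[95.7 96.5] long yaw 91.6 centroid 452.1 -299.8
T plate px [489. 213.] rect [ 604.4 -291.3] size [96.2 94.4] long yaw 15.8 centroid 604.2 -291.9
T plug px [496. 297.] rect [ 452.3 -301.6] size [31.8 30.5] long yaw 88.5 centroid 452.3 -301.3
T plug px [407. 299.] rect [ 445.3 -144.3] size [67.8 31.3] long yaw 16.6 centroid 445.3 -144.3
T plug px [488. 212.] rect [ 604.7 -291.5] size [47.2 47.1] long yaw 88.7 centroid 604.9 -291.7
T plug px [419. 229.] rect [ 599.  -149.3] size [127.  146.8] long yaw 91.3 centroid 600.7 -146.9
tip top view [[0.58198187 0.06032096 0.1       ]] [[0.58361708 0.06098552 0.048     ]]
tip side [[0.58468788 0.05947729 0.1       ]] [[0.58137446 0.05343235 0.048     ]]
```

>>> play_rows(moves=[363, 672, -74, 0, 363, 672, -74, 0, 363, 672, -74, 0, 363, 672, -74, 0, 363, 672, -74, 0, 363, 672, -74, 0, 363, 672, -74, 0, 363, 672, -74, 0, 363, 672, -74, 0, 363, 672, -74, 0, 363, 672, -74, 0, 363, 672, -74, 0, 363, 672, -74, 0, 363, 672, -74, 0, 363, 672, -74, 0, 363, 672, -74, 0, 363, 672, -74, 0, 363, 672, -74, 0, 363, 672, -74, 0, 363, 672, -74, 0], grip=1, newtons=15)

```text
t: 2.2
tcp_pos: [0.5831, 0.0582, 0.1698]
tool_rot: [179.9, 0.0, 19.7]
ft_force: [-0.4, -0.7, -0.6]
gripper_width: 0.0916
```

>>> play_rows(moves=[0, 2, -45, 0, 0, 2, -86, 0, 0, 2, -86, 0, 0, 2, -86, 0])

```text
t: 2.6
tcp_pos: [0.583, 0.0616, 0.084]
tool_rot: [-180.0, 0.1, 19.8]
ft_force: [0.1, 0.2, 0.1]
gripper_width: 0.0919
```

>>> play_rows(moves=[0, 0, 0, 0, 0, 0, 0, 0, 0, 0, 0, 0, 0, 0, 0, 0, 0, 0, 0, 0, 0, 0, 0, 0, 0, 0, 0, 0, 0, 0, 0, 0], grip=-1)

```text
t: 3.4
tcp_pos: [0.5833, 0.0625, 0.0836]
tool_rot: [-180.0, 0.0, 19.8]
ft_force: [-0.0, -0.1, 0.8]
gripper_width: 0.0321
```

Fingers still closing.

>>> play_rows(moves=[0, 0, 0, 0, 0, 0, 0, 0, 0, 0, 0, 0, 0, 0, 0, 0, 0, 0, 0, 0, 0, 0, 0, 0])

```text
t: 4.0
tcp_pos: [0.5834, 0.0625, 0.0837]
tool_rot: [180.0, -0.0, 19.8]
ft_force: [0.1, -0.0, -0.7]
gripper_width: 0.0086
```

>>> play_rows(moves=[0, 0, 30, 0, 0, 0, 70, 0, 0, 0, 70, 0])

```text
t: 4.3
tcp_pos: [0.587, 0.0637, 0.1589]
tool_rot: [179.9, -0.5, 19.8]
ft_force: [2.0, 0.2, 0.1]
gripper_width: 0.0087
```

Run:
```python
from plant import *
from h import *
s=read_camera("side");crop(s,150,60,450,290,2,"pics/s1.png")
```

```text
(no output)
```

View pics/s1.png

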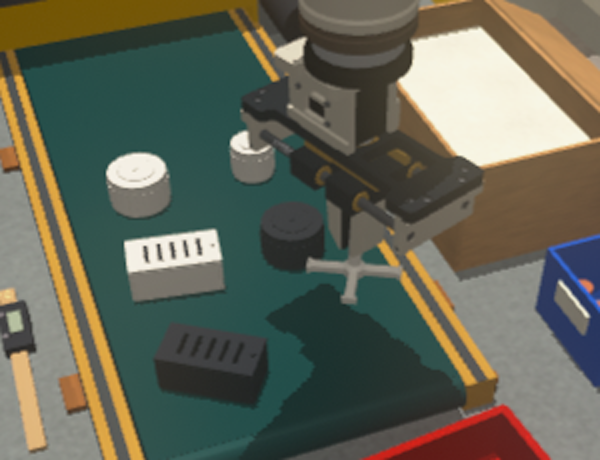

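>>> play_rows(moves=[22, -199, 0, 0, 22, -199, 0, 0, 22, -199, 0, 0, 22, -199, 0, 0, 22, -199, 0, 0, 22, -199, 0, 0, 22, -199, 0, 0, 22, -199, -40, 0, 22, -199, -90, 0, 22, -199, -90, 0, 22, -199, -90, 0, 22, -199, -90, 0])

```text
t: 5.55
tcp_pos: [0.6074, -0.1352, 0.0663]
tool_rot: [179.9, -0.2, 19.9]
ft_force: [0.4, -1.3, -0.5]
gripper_width: 0.0082
```

>>> play_rows(moves=[0, 0, 0, 0, 0, 0, 0, 0, 0, 0, 0, 0, 0, 0, 0, 0, 0, 0, 0, 0, 0, 0, 0, 0], grip=-0.4)

```text
t: 6.15
tcp_pos: [0.6053, -0.1366, 0.0637]
tool_rot: [180.0, 0.0, 19.8]
ft_force: [-0.8, 0.5, 0.7]
gripper_width: 0.0274
```

>>> play_rows(moves=[0, 0, 40, 0, 0, 0, 85, 0, 0, 0, 120, 0, 0, 0, 120, 0, -150, 0, 120, 0, -150, 0, 120, 0, -150, 0, 120, 0, -150, 0, 120, 0])

```text
t: 6.95
tcp_pos: [0.4453, -0.1364, 0.1806]
tool_rot: [-179.8, 0.7, 19.7]
ft_force: [0.6, 0.2, 0.5]
gripper_width: 0.0273
```

Run:
```python
from plant import *
from h import *
s=read_camera("top");cv2.imwrite("pics/t2.png",s["frame"][:,:,::-1])
```

```text
(no output)
```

View pics/t2.png

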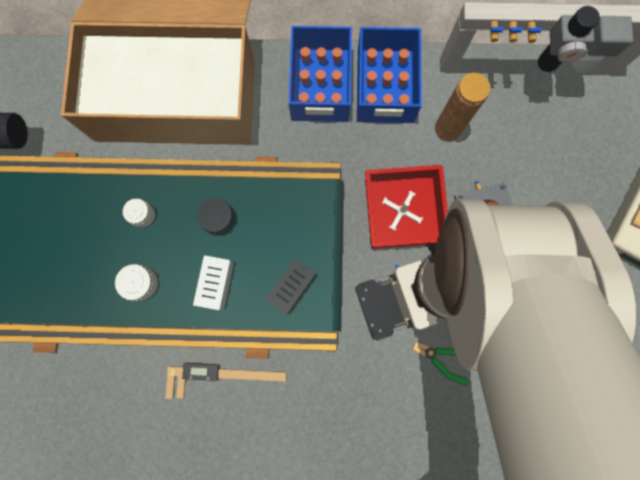

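>>> play_rows(moves=[6, 328, -20, -29, 6, 328, -20, -29, 6, 328, -20, -29, 6, 328, -20, -29, 6, 328, -20, -29, 6, 328, -20, -29, 6, 328, -20, -29, 6, 328, -20, -29, 6, 328, -20, -29, 6, 328, -20, -29, 6, 328, -20, -29, 6, 328, -20, -29], grip=1)

```text
t: 8.2
tcp_pos: [0.4619, 0.1898, 0.1637]
tool_rot: [180.0, -0.0, -9.4]
ft_force: [-0.4, -0.1, -0.6]
gripper_width: 0.0915
```

Run:
```python
from plant import *
from h import *
print(state()["tcp_pos"],state()["joint_pos"],state()["gripper_width"])
s=read_camera("side");crop(s,150,60,450,290,2,"pics/s3.png")
```

```text
[0.46189618 0.18980679 0.16366695] [   8.5005533    22.33449616  -40.63631881  113.97825449   18.81389106
   50.27054231 -141.59192705] 0.09153805160415733
```

View pics/s3.png

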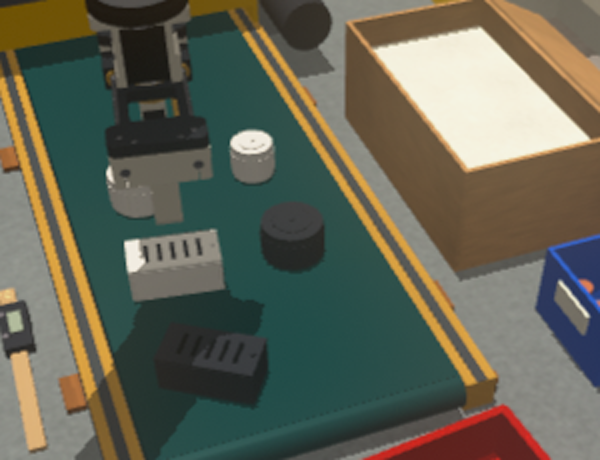

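>>> play_rows(moves=[0, 1, -50, 0, 0, 1, -90, 0, 0, 1, -100, 0, 0, 1, -100, 0, 0, 1, -100, 0])

```text
t: 8.75
tcp_pos: [0.4623, 0.1931, 0.0651]
tool_rot: [-179.9, -0.1, -9.2]
ft_force: [0.5, 0.6, -0.6]
gripper_width: 0.0917
```

>>> play_rows(moves=[0, 0, 0, 0, 0, 0, 0, 0, 0, 0, 0, 0, 0, 0, 0, 0, 0, 0, 0, 0, 0, 0, 0, 0, 0, 0, 0, 0, 0, 0, 0, 0], grip=-1, newtons=12)

```text
t: 9.55
tcp_pos: [0.4613, 0.1925, 0.0637]
tool_rot: [180.0, 0.0, -9.2]
ft_force: [0.5, 0.3, 1.8]
gripper_width: 0.0438
```

>>> play_rows(moves=[0, 0, 30, 0, 0, 0, 65, 0, 0, 0, 95, 0, -15.5, -337, 95, 26, -15.5, -337, 95, 26, -15.5, -337, 95, 26, -15.5, -337, 95, 26, -15.5, -337, 95, 26, -15.5, -337, 95, 26, -15.5, -337, 95, 26, -15.5, -337, 95, 26, -15.5, -337, 95, 26, -15.5, -337, 95, 26, -15.5, -337, 95, 26, -15.5, -337, 60, 26, -15.5, -337, 30, 26, -15.5, -337, 30, 26, -15.5, -337, 30, 26])

```text
t: 11.35
tcp_pos: [0.4459, -0.1429, 0.0939]
tool_rot: [-179.9, 0.0, 17.0]
ft_force: [0.3, 0.3, 0.5]
gripper_width: 0.0439
```

Run:
```python
from plant import *
from h import *
print(state()["tcp_pos"],state()["tool_rot"],state()["gripper_width"])
s=read_camera("side");crop(s,200,240,400,400,4,"pics/s4.png")
s=read_camera("top");crop(s,340,220,500,340,4,"pics/t4.png")
```

```text
[ 0.4459138  -0.14285112  0.09386941] [-1.79920028e+02  3.70325017e-02  1.69730531e+01] 0.04387205499407551
```

View pics/s4.png

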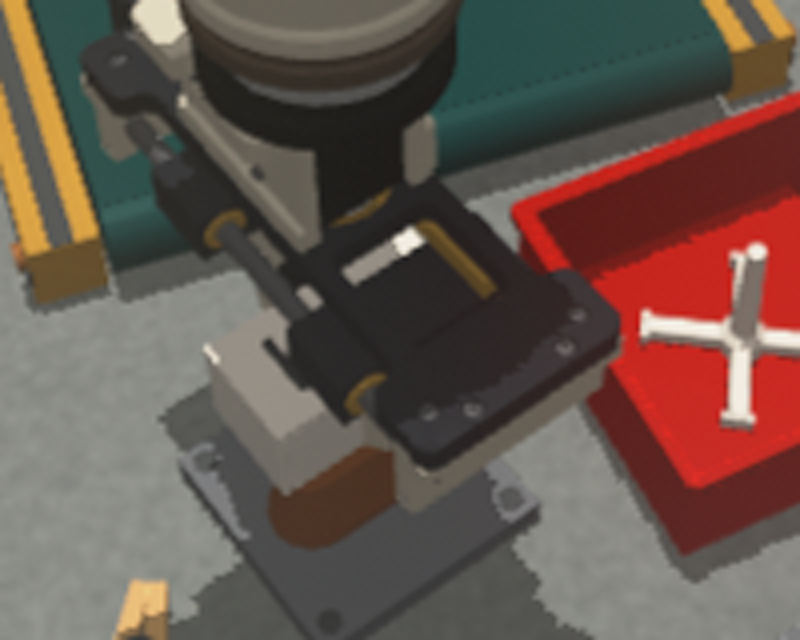

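View pics/t4.png

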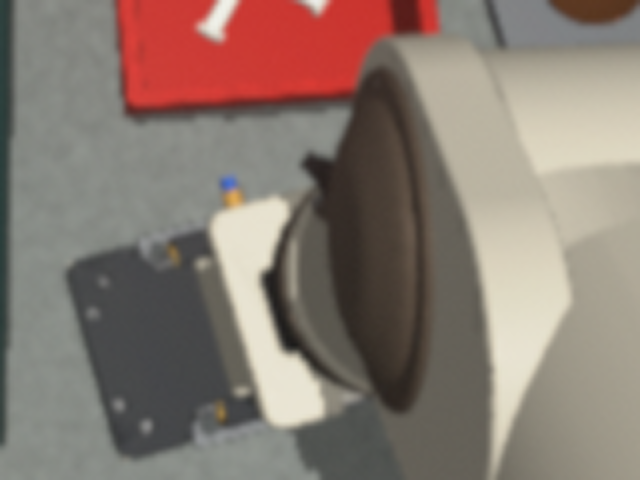

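Run:
```python
from h import *
import pickle
c,s=pickle.load(open("c0.pkl","rb"))
a=np.radians(17)
for x,y,z in((-42,22,106.2),(-42,-22,106.2),(-42,-22,70.2)):
    X=np.array([445.9+x*np.cos(a)-y*np.sin(a),-142.9+x*np.sin(a)+y*np.cos(a),z])/1000
    print((proj(s,X)-[200,240])*4)
```

```text
[[196.70433685 346.37677145]]
[[271.43721572 438.16740987]]
[[278.61960679 496.20971927]]
```

>>> play_rows(moves=[-2.5, -1, 0, 0, -2.5, -1, -10, 0, -2.5, -1, -20, 0, -2.5, -1, -30, 0, -2.5, -1, -30, 0, -2.5, -1, -30, 0])

```text
t: 12.05
tcp_pos: [0.443, -0.1452, 0.0631]
tool_rot: [-179.9, 0.1, 16.8]
ft_force: [-0.2, 1.0, -1.1]
gripper_width: 0.0436
```

>>> play_rows(moves=[0, 0, -8, 0, 0, 0, -16, 0, 0, 0, -22, 0, 0, 0, -26, 0, 0, 0, -26, 0, 0, 0, -26, 0])

```text
t: 12.65
tcp_pos: [0.4433, -0.1454, 0.0376]
tool_rot: [-180.0, 0.0, 16.8]
ft_force: [0.9, 0.1, 0.8]
gripper_width: 0.044
```

>>> play_rows(moves=[0, 0, -2, 0, 0, 0, -2, 0, 0, 0, -2, 0])

```text
t: 12.95
tcp_pos: [0.4434, -0.1456, 0.0359]
tool_rot: [180.0, -0.0, 16.8]
ft_force: [-1.2, -0.3, -0.3]
gripper_width: 0.044
```

Run:
```python
from plant import *
from h import *
print(state()["ft_force"])
s=read_camera("side");crop(s,200,240,400,400,4,"pics/s5.png")
```

```text
[-1.2350834  -0.28583717 -0.27314179]
```

View pics/s5.png

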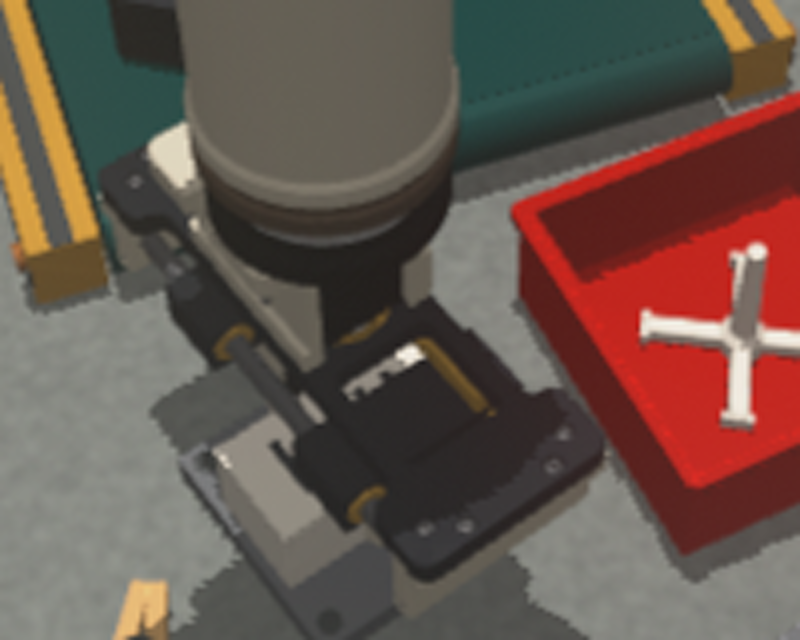

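>>> play_rows(moves=[0, 0, -1, 0, 0, 0, -1, 0, 0, 0, -1, 0, 0, 0, -1, 0, 0, 0, -1, 0, 0, 0, -1, 0, 0, 0, -1, 0, 0, 0, -1, 0], grip=0.6)

```text
t: 13.8
tcp_pos: [0.4434, -0.1455, 0.0347]
tool_rot: [180.0, -0.0, 16.8]
ft_force: [-0.0, 0.3, -0.7]
gripper_width: 0.0738
```

>>> play_rows(moves=[0, 0, 30, 0, 0, 0, 70, 0, 0, 0, 110, 0, 0, 0, 150, 0, 0, 0, 150, 0])

```text
t: 14.3
tcp_pos: [0.4469, -0.1463, 0.1897]
tool_rot: [179.6, -0.4, 16.8]
ft_force: [0.4, -0.2, -0.4]
gripper_width: 0.0735
```

>>> play_rows(moves=[15.5, 469, -20, 73, 15.5, 469, -20, 73, 15.5, 469, -20, 73, 15.5, 469, -20, 73, 15.5, 469, -20, 73, 15.5, 469, -20, 73, 15.5, 469, -20, 73, 15.5, 469, -20, 73, 15.5, 469, -20, 73, 15.5, 469, -20, 73, 15.5, 469, -20, 73, 15.5, 469, -20, 73, 15.5, 469, -20, 73, 15.5, 469, -20, 73, 15.5, 469, -20, 73, 15.5, 469, -20, 73], grip=1)

```text
t: 15.9
tcp_pos: [0.4593, 0.3226, 0.1649]
tool_rot: [180.0, 0.0, 89.7]
ft_force: [-0.4, -0.3, -0.2]
gripper_width: 0.0917
```

Run:
```python
from plant import *
from h import *
from meas import rep
import pickle
print(state()["tcp_pos"],state()["joint_pos"],state()["gripper_width"])
s=read_camera("side");cv2.imwrite("pics/s6.png",s["frame"][:,:,::-1])
c=read_camera("top");cv2.imwrite("pics/t6.png",c["frame"][:,:,::-1])
white=lambda f:(f.min(2)>170)
rep("T cover",c,(370,260,440,335),white,.048);rep("S cover",s,(235,310,340,420),white,.048)
```

```text
[0.45931076 0.3225593  0.16487093] [  2.59566911  33.39036001 -53.49003145 105.2285553   31.61651178
  57.6452454  -64.34905368] 0.0917081250502658
T cover px [411. 298.] rect [ 443.3 -145. ] size [86.7 45.7] long yaw 16.9 centroid 443.3 -145.0
S cover px [285. 348.] rect [ 445.1 -145.9] size [84.7 44.8] long yaw 17.0 centroid 445.0 -145.9
```

View pics/s6.png

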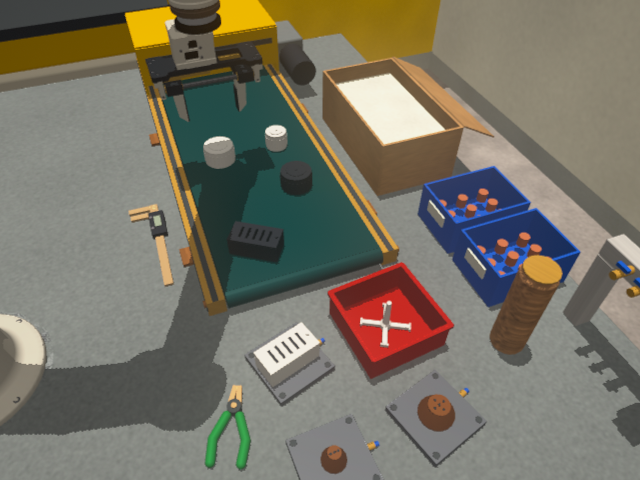

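View pics/t6.png

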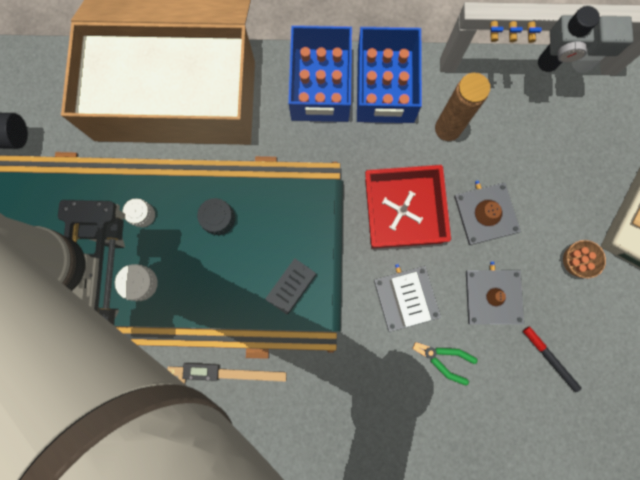

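Run:
```python
from plant import *
from h import *
from meas import rep
c=read_camera("top");s=read_camera("side")
for th in(150,180,195):
  white=lambda f:(f.min(2)>th)
  for z in(.048,.060): 
    rep("T cover",c,(370,260,440,335),white,z);rep("S cover",s,(235,310,340,420),white,z)
crop(s,230,300,350,410,5,"pics/s7.png");crop(c,360,250,460,340,6,"pics/t7.png")
```

```text
T cover px [412. 298.] rect [ 443.6 -145.2] size [88.5 47.3] long yaw 16.7 centroid 443.5 -145.2
S cover px [285. 346.] rect [ 445.2 -145.6] size [85.4 45.3] long yaw 17.0 centroid 445.1 -145.6
T cover px [412. 298.] rect [ 443.  -143.1] size [87.2 46.6] long yaw 16.7 centroid 442.9 -143.1
S cover px [285. 346.] rect [ 443.3 -152.8] size [83.8 44.4] long yaw 17.0 centroid 443.2 -152.8
T cover px [410. 298.] rect [ 443.4 -145.1] size [85.5 45.3] long yaw 16.7 centroid 443.3 -145.0
S cover px [286. 347.] rect [ 444.9 -146. ] size [84.2 44.3] long yaw 16.6 centroid 444.9 -146.1
T cover px [410. 298.] rect [ 442.8 -143. ] size [84.3 44.7] long yaw 16.7 centroid 442.7 -142.9
S cover px [286. 347.] rect [ 443.  -153.2] size [82.6 43.5] long yaw 16.6 centroid 443.0 -153.3
T cover px [410. 297.] rect [ 443.2 -145.1] size [84.6 44.4] long yaw 16.8 centroid 443.1 -145.0
S cover px [286. 347.] rect [ 444.9 -146. ] size [83.6 43.1] long yaw 16.9 centroid 444.9 -145.9
T cover px [410. 297.] rect [ 442.7 -143. ] size [83.4 43.8] long yaw 16.8 centroid 442.6 -142.9
S cover px [286. 347.] rect [ 443.  -153.2] size [82.  42.3] long yaw 16.9 centroid 443.0 -153.2
```

View pics/s7.png

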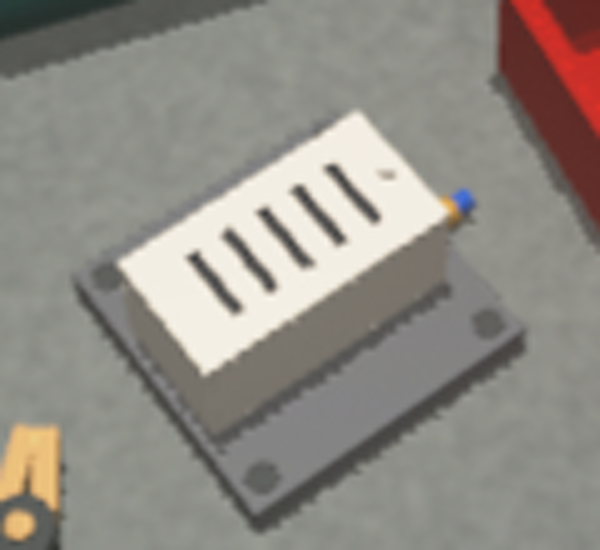

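View pics/t7.png

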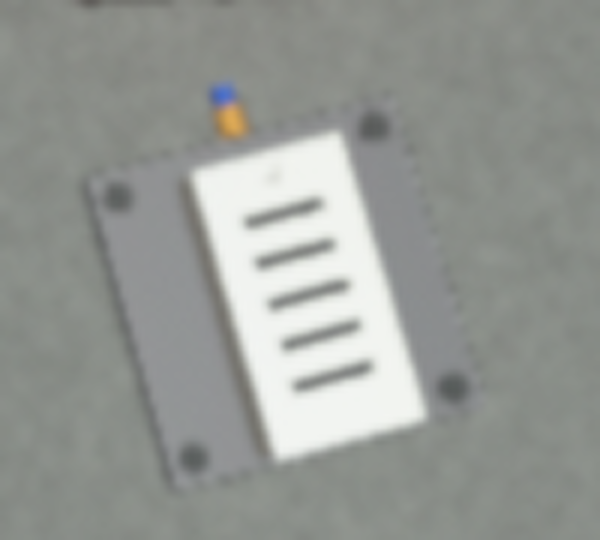

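>>> play_rows(moves=[0, 0.5, -50, 0, 0, 0.5, -90, 0, 0, 0.5, -101, 0, 0, 0.5, -101, 0, 0, 0.5, -101, 0])

```text
t: 16.6
tcp_pos: [0.4594, 0.3252, 0.0652]
tool_rot: [179.9, -0.1, 89.8]
ft_force: [0.9, 0.2, -0.2]
gripper_width: 0.0915
```

>>> play_rows(moves=[0, 0, 0, 0, 0, 0, 0, 0, 0, 0, 0, 0, 0, 0, 0, 0, 0, 0, 0, 0, 0, 0, 0, 0, 0, 0, 0, 0], grip=-1)

```text
t: 17.3
tcp_pos: [0.4591, 0.324, 0.0641]
tool_rot: [180.0, 0.0, 89.8]
ft_force: [0.4, -1.0, 5.6]
gripper_width: 0.06
```

Run:
```python
from plant import *
from h import *
print(state()["tcp_pos"],state()["tool_rot"],state()["gripper_width"])
s=read_camera("side");crop(s,150,60,350,210,4,"pics/s8.png")
c=read_camera("top");crop(c,60,180,220,340,3,"pics/t8.png")
```

```text
[0.45914742 0.32401329 0.06413563] [1.79966154e+02 2.85293228e-03 8.98034569e+01] 0.05999657371278142
```

View pics/s8.png

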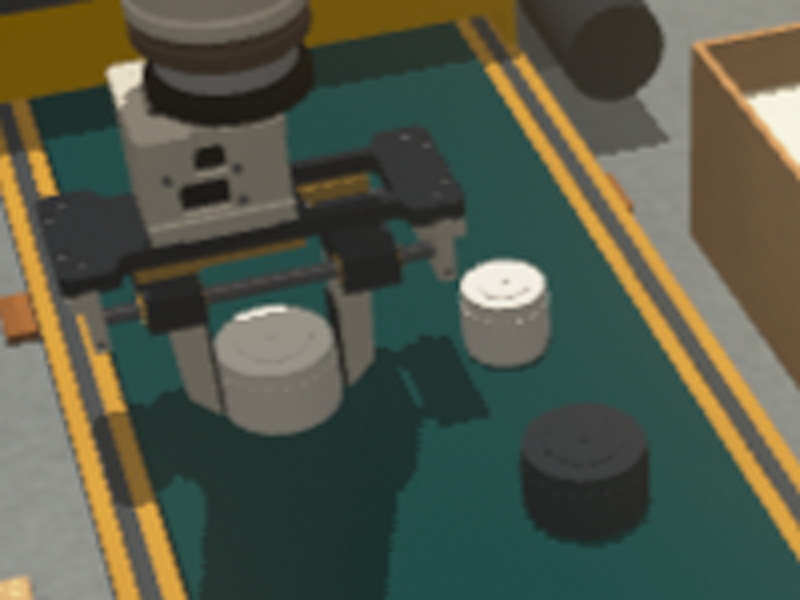

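View pics/t8.png

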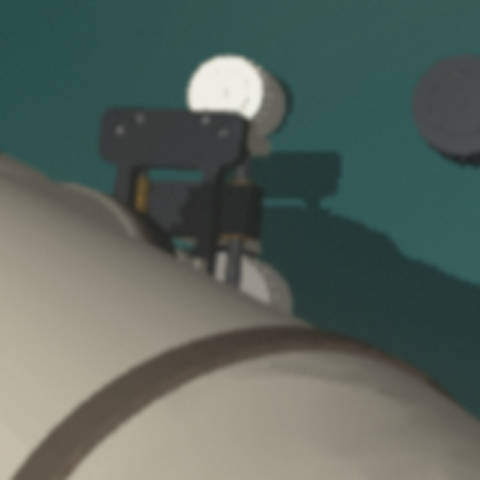

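>>> play_rows(moves=[0, 0, 35, 0, 0, 0, 70, 0, 0, 0, 95, 0, 146, -615, 95, 0, 146, -615, 95, 0, 146, -615, 95, 0, 146, -615, 95, 0, 146, -615, 95, 0, 146, -615, 95, 0, 146, -615, 95, 0, 146, -615, 95, 0, 146, -615, 95, 0, 146, -615, 95, 0, 146, -615, 95, 0, 146, -615, 95, 0, 146, -615, 95, 0, 146, -615, 95, 0, 146, -615, 95, 0, 146, -615, 95, 0, 146, -615, 95, 0])

```text
t: 19.4
tcp_pos: [0.605, -0.2888, 0.1588]
tool_rot: [-180.0, -0.0, 90.0]
ft_force: [0.2, 0.3, -0.3]
gripper_width: 0.0603
```

>>> play_rows(moves=[0, 0, -35, 0, 0, 0, -70, 0, 0, 0, -70, 0, 0, 0, -70, 0])

```text
t: 19.8
tcp_pos: [0.6048, -0.2897, 0.0889]
tool_rot: [-180.0, -0.1, 89.9]
ft_force: [-0.5, 0.3, 0.5]
gripper_width: 0.0601
```

Run:
```python
from plant import *
from h import *
print(state()["tcp_pos"],state()["tool_rot"],state()["gripper_width"])
s=read_camera("side");crop(s,340,300,540,450,4,"pics/s9.png")
import pickle;pickle.dump(s,open("s9.pkl","wb"))
c=read_camera("top");crop(c,430,140,590,260,4,"pics/t9.png")
```

```text
[ 0.60480911 -0.28974534  0.08894364] [-1.79950500e+02 -5.86011200e-02  8.99070101e+01] 0.06008199980317524
```

View pics/s9.png

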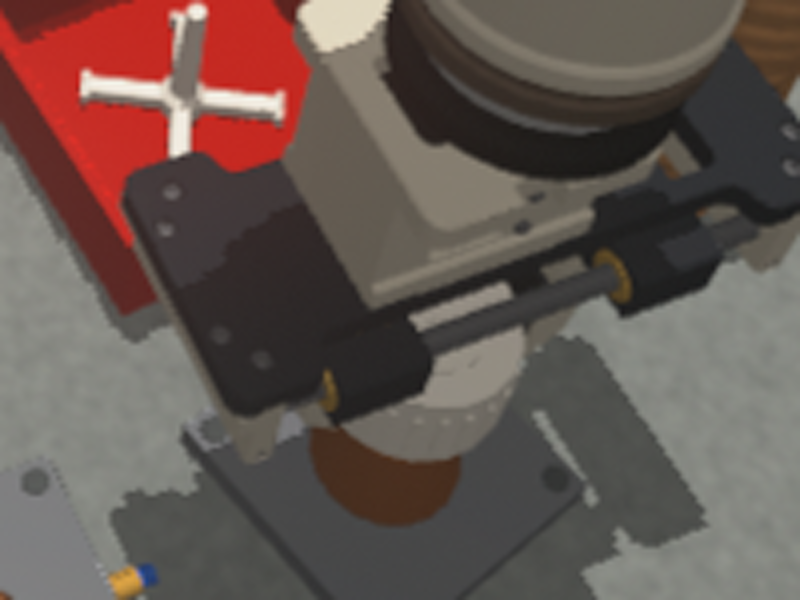

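View pics/t9.png

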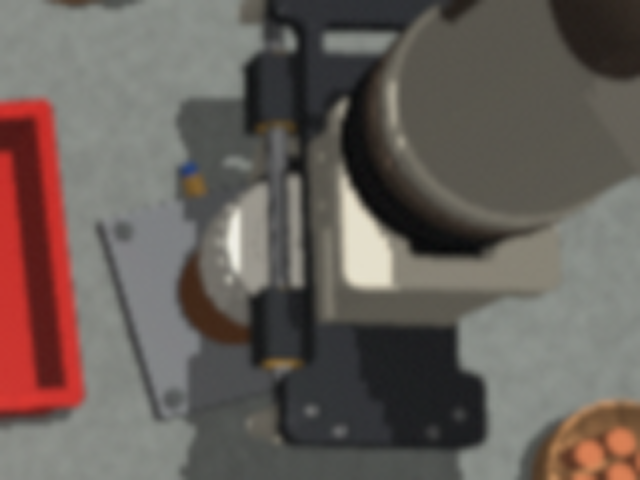

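Run:
```python
from h import *
import pickle
c,s=pickle.load(open("c0.pkl","rb")); s9=pickle.load(open("s9.pkl","rb"))
f=cv2.cvtColor(s9["frame"],cv2.COLOR_RGB2BGR)
k=6;x0,y0=410,370
im=cv2.resize(f[y0:450,x0:490],None,fx=k,fy=k,interpolation=cv2.INTER_CUBIC)
th=np.radians(np.arange(0,360,2))
def draw(cx,cy,r,z,col):
    X=np.c_[cx+r*np.cos(th),cy+r*np.sin(th),0*th+z]/1000
    p=(proj(s,X)-[x0,y0]+.5)*k
    cv2.polylines(im,[p.astype(int)],True,col,1)
draw(604.8,-289.7,30,64.8,(0,255,0)); draw(605.3,-291.9,25,14,(0,0,255))
cv2.imwrite("pics/d9.png",im)
```

```text
(no output)
```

View pics/d9.png

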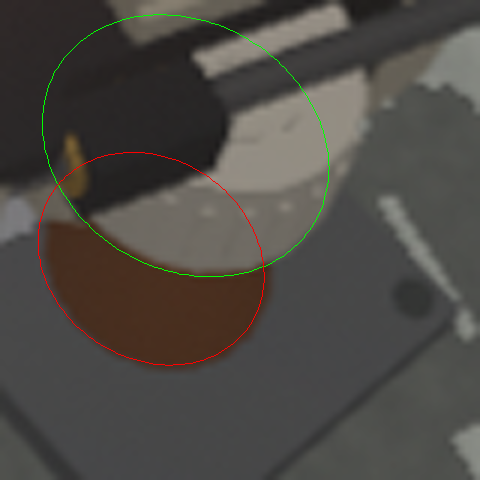

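>>> play_rows(moves=[0.5, -1.5, -8, 0, 0.5, -1.5, -16, 0, 0.5, -1.5, -24, 0, 0.5, -1.5, -24, 0, 0.5, -1.5, -24, 0])

```text
t: 20.4
tcp_pos: [0.6051, -0.2923, 0.0642]
tool_rot: [-180.0, -0.0, 89.8]
ft_force: [0.5, 0.1, 0.1]
gripper_width: 0.0601
```

>>> play_rows(moves=[0, 0, -8, 0, 0, 0, -16, 0, 0, 0, -22, 0, 0, 0, -26, 0, 0, 0, -28, 0, 0, 0, -28, 0, 0, 0, -28, 0])

```text
t: 21.1
tcp_pos: [0.6055, -0.2925, 0.0368]
tool_rot: [180.0, 0.0, 89.8]
ft_force: [-0.1, -0.9, -0.4]
gripper_width: 0.0603
```

Rim ≈ 0.6 mm above the plate; nudge down, release, lift.

>>> play_rows(moves=[0, 0, -1.5, 0, 0, 0, -1.5, 0])

```text
t: 21.3
tcp_pos: [0.6058, -0.2926, 0.0362]
tool_rot: [180.0, 0.0, 89.8]
ft_force: [-1.5, -0.3, 5.2]
gripper_width: 0.0603
```

>>> play_rows(moves=[0, 0, 0, 0, 0, 0, 0, 0, 0, 0, 0, 0, 0, 0, 0, 0, 0, 0, 0, 0, 0, 0, 0, 0], grip=0.8)

```text
t: 21.9
tcp_pos: [0.6053, -0.2925, 0.0351]
tool_rot: [-180.0, -0.0, 89.8]
ft_force: [1.2, 0.2, -0.1]
gripper_width: 0.083
```

>>> play_rows(moves=[0, 0, 25, 0, 0, 0, 60, 0, 0, 0, 100, 0, 0, 0, 140, 0, 0, 0, 140, 0])

```text
t: 22.4
tcp_pos: [0.6093, -0.293, 0.1821]
tool_rot: [179.4, 0.2, 89.8]
ft_force: [1.3, 0.1, 0.5]
gripper_width: 0.0827
```

>>> play_rows(moves=[-25, 621.5, -10, 0, -25, 621.5, -10, 0, -25, 621.5, -10, 0, -25, 621.5, -10, 0, -25, 621.5, -10, 0, -25, 621.5, -10, 0, -25, 621.5, -10, 0, -25, 621.5, -10, 0, -25, 621.5, -10, 0, -25, 621.5, -10, 0, -25, 621.5, -10, 0, -25, 621.5, -10, 0, -25, 621.5, -10, 0, -25, 621.5, -10, 0, -25, 621.5, -10, 0, -25, 621.5, -10, 0, -25, 621.5, -10, 0, -25, 621.5, -10, 0, -25, 621.5, -10, 0], grip=0.7)

```text
t: 24.3
tcp_pos: [0.5808, 0.3279, 0.1653]
tool_rot: [180.0, 0.0, 89.7]
ft_force: [0.5, 0.4, -0.2]
gripper_width: 0.078
```

Run:
```python
from plant import *
from h import *
from meas import rep
print(state()["tcp_pos"],state()["joint_pos"],state()["gripper_width"])
s=read_camera("side");cv2.imwrite("pics/s10.png",s["frame"][:,:,::-1])
c=read_camera("top")
white=lambda f:(f.min(2)>180)
rep("T cap",c,(455,180,530,245),white,.048);rep("S cap",s,(380,360,490,470),white,.048)
rep("T small",c,(110,180,180,240),lambda f:(f.min(2)>150),.076)
```

```text
[0.58083808 0.32789414 0.16530417] [  0.74439146  42.33888397 -49.5358012   89.42796647  34.59768751
  64.55814813 -56.94604823] 0.0779657157273584
T cap px [494. 209.] rect [ 604.9 -291.1] size [57.4 56.7] long yaw 45.5 centroid 605.2 -291.3
S cap px [439. 400.] rect [ 607.1 -292.7] size [56.8 57.4] long yaw 108.2 centroid 606.9 -292.8
T small px [154. 228.] rect [547.5 295.6] size [32.8 88.4] long yaw 91.4 centroid 544.3 286.6
T small px [123. 199.] rect [596.7 351.2] size [65.2 46.4] long yaw 5.2 centroid 594.5 358.2
```

View pics/s10.png

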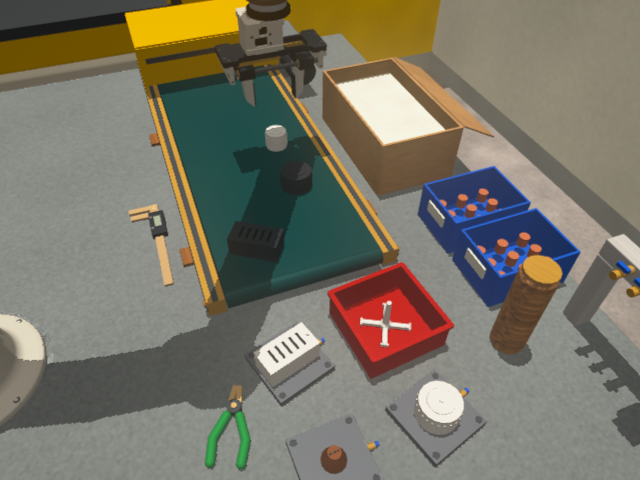

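>>> play_rows(moves=[0, 0.5, -50, 0, 0, 0.5, -90, 0, 0, 0.5, -101, 0, 0, 0.5, -101, 0, 0, 0.5, -101, 0])

```text
t: 24.9
tcp_pos: [0.5811, 0.3306, 0.066]
tool_rot: [179.9, -0.1, 89.8]
ft_force: [0.3, 0.2, 0.7]
gripper_width: 0.0783
```

>>> play_rows(moves=[0, 0, 0, 0, 0, 0, 0, 0, 0, 0, 0, 0, 0, 0, 0, 0, 0, 0, 0, 0, 0, 0, 0, 0, 0, 0, 0, 0], grip=-1)

```text
t: 25.6
tcp_pos: [0.5806, 0.3295, 0.0646]
tool_rot: [180.0, -0.0, 89.8]
ft_force: [-0.1, -1.5, 2.4]
gripper_width: 0.0448
```

>>> play_rows(moves=[0, 0, 35, 0, 0, 0, 70, 0, 0, 0, 95, 0, -127.5, -631, 95, 0, -127.5, -631, 95, 0, -127.5, -631, 95, 0, -127.5, -631, 95, 0, -127.5, -631, 95, 0, -127.5, -631, 95, 0, -127.5, -631, 95, 0, -127.5, -631, 95, 0, -127.5, -631, 95, 0, -127.5, -631, 95, 0, -127.5, -631, 95, 0, -127.5, -631, 95, 0, -127.5, -631, 95, 0, -127.5, -631, 95, 0, -127.5, -631, 95, 0, -127.5, -631, 95, 0, -127.5, -631, 95, 0])

```text
t: 27.6
tcp_pos: [0.4535, -0.2996, 0.1593]
tool_rot: [180.0, -0.0, 90.0]
ft_force: [0.5, -0.7, -0.3]
gripper_width: 0.0445
```

>>> play_rows(moves=[0, 0, -35, 0, 0, 0, -70, 0, 0, 0, -70, 0, 0, 0, -70, 0])

```text
t: 28.0
tcp_pos: [0.4533, -0.2999, 0.0895]
tool_rot: [-180.0, -0.1, 90.0]
ft_force: [1.0, 0.5, -1.0]
gripper_width: 0.0449
```

Run:
```python
from plant import *
from h import *
st=state();p=st["tcp_pos"]*1000
print(p,st["tool_rot"],st["gripper_width"],st["joint_pos"])
s=read_camera("side")
f=cv2.cvtColor(s["frame"],cv2.COLOR_RGB2BGR)
k=6;x0,y0=290,400
im=cv2.resize(f[y0:480,x0:380],None,fx=k,fy=k,interpolation=cv2.INTER_CUBIC)
th=np.radians(np.arange(0,360,2))
def draw(cx,cy,r,z,col):
    X=np.c_[cx+r*np.cos(th),cy+r*np.sin(th),0*th+z]/1000
    q=(proj(s,X)-[x0,y0]+.5)*k
    cv2.polylines(im,[q.astype(int)],True,col,1)
draw(p[0],p[1],22,p[2]-24.2,(0,255,0)); draw(453,-301.3,17,14,(0,0,255))
cv2.imwrite("pics/d10.png",im)
```

```text
[ 453.30583951 -299.94969937   89.51545231] [-1.79969821e+02 -7.48758944e-02  8.99583250e+01] 0.04485603631945575 [ 67.618428    37.10071626 -47.89525333 110.20854407  36.22303469
  49.1060993    0.49705451]
```

View pics/d10.png

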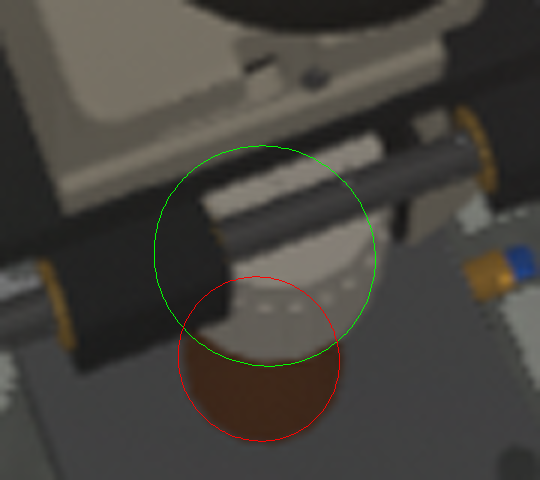

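>>> play_rows(moves=[0.5, -1.5, -8, 0, 0.5, -1.5, -16, 0, 0.5, -1.5, -24, 0, 0.5, -1.5, -24, 0, 0.5, -1.5, -24, 0])

```text
t: 28.55
tcp_pos: [0.4532, -0.3029, 0.065]
tool_rot: [-180.0, -0.0, 89.8]
ft_force: [1.3, 0.4, -0.2]
gripper_width: 0.0447
```

>>> play_rows(moves=[0, 0, -8, 0, 0, 0, -16, 0, 0, 0, -22, 0, 0, 0, -26, 0, 0, 0, -29, 0, 0, 0, -29, 0, 0, 0, -29, 0])

```text
t: 29.25
tcp_pos: [0.4535, -0.303, 0.0362]
tool_rot: [180.0, -0.0, 89.8]
ft_force: [0.6, 1.0, 0.2]
gripper_width: 0.0452
```

>>> play_rows(moves=[0, 0, -1, 0, 0, 0, -1, 0])

```text
t: 29.45
tcp_pos: [0.4536, -0.3031, 0.036]
tool_rot: [180.0, 0.0, 89.8]
ft_force: [-2.2, 1.0, 6.7]
gripper_width: 0.0447
```

>>> play_rows(moves=[0, 0, 0, 0, 0, 0, 0, 0, 0, 0, 0, 0, 0, 0, 0, 0, 0, 0, 0, 0, 0, 0, 0, 0], grip=0.6)

```text
t: 30.05
tcp_pos: [0.4533, -0.303, 0.0351]
tool_rot: [-180.0, -0.0, 89.8]
ft_force: [-0.3, -0.6, -0.8]
gripper_width: 0.0732
```

>>> play_rows(moves=[0, 0, 25, 0, 0, 0, 60, 0, 0, 0, 100, 0, 0, 0, 140, 0, 0, 0, 180, 0, -250, -250, 180, 0, -250, -250, 180, 0, -250, -250, 180, 0, -250, -250, 180, 0, -250, -250, 180, 0, -250, -250, 180, 0, -250, -250, 180, 0, -250, -250, 180, 0, -250, -250, 180, 0, -250, -250, 180, 0])

```text
t: 31.55
tcp_pos: [0.2046, -0.5519, 0.2152]
tool_rot: [180.0, -0.0, 89.9]
ft_force: [0.8, 1.4, -0.2]
gripper_width: 0.0733
```

Run:
```python
from plant import *
from h import *
from meas import rep
print(state()["tcp_pos"])
s=read_camera("side");cv2.imwrite("pics/s11.png",s["frame"][:,:,::-1])
c=read_camera("top");cv2.imwrite("pics/t11.png",c["frame"][:,:,::-1])
white=lambda f:(f.min(2)>180)
rep("T all",c,(370,180,530,330),white,.048);rep("S all",s,(235,310,490,480),white,.048)
dark=lambda f:(f.max(2)<85)&(f.max(2)-f.min(2)<12)
rep("T dark",c,(180,180,330,330),dark,.076)
rep("S dark",s,(220,150,320,270),dark,.076)
```

```text
[ 0.20458908 -0.55192255  0.21519673]
T all px [504. 295.] rect [ 452.6 -301.7] size [40.9 40.8] long yaw 45.0 centroid 453.1 -301.6
T all px [410. 299.] rect [ 443.4 -145.1] size [85.5 45.3] long yaw 16.7 centroid 443.3 -145.1
T all px [413. 216.] rect [ 587.1 -148.7] size [29.5  7.2] long yaw 63.9 centroid 586.9 -149.7
T all px [393. 212.] rect [ 593.3 -114.8] size [54.1 24.3] long yaw 17.8 centroid 592.8 -112.6
T all px [495. 209.] rect [ 605.3 -291.1] size [57.8 56.9] long yaw 24.6 centroid 605.2 -291.3
T all px [409. 198.] rect [ 619.3 -141.8] size [ 6.3 23.6] long yaw 154.3 centroid 619.6 -141.9
S all px [336. 450.] rect [ 454.9 -303.1] size [40.7 40.6] long yaw 5.9 centroid 454.8 -303.0
S all px [441. 400.] rect [ 607.  -292.3] size [56.8 56.6] long yaw 18.2 centroid 606.9 -292.7
S all px [399. 325.] rect [ 611.4 -168.7] size [ 7.  27.6] long yaw 151.9 centroid 613.0 -169.4
S all px [286. 348.] rect [ 444.8 -145.8] size [83.9 43.4] long yaw 17.0 centroid 444.9 -145.8
S all px [377. 331.] rect [ 578.7 -162.5] size [25.6 55.9] long yaw 106.9 centroid 576.1 -163.1
T dark px [281. 297.] rect [438.3  73. ] size [25.   5.5] long yaw 56.3 centroid 438.3 73.1
T dark px [286. 292.] rect [448.5  66.4] size [25.4  6.1] long yaw 56.3 centroid 448.2 66.0
T dark px [290. 285.] rect [458.5  60.4] size [25.1  6. ] long yaw 54.9 centroid 458.5 60.5
T dark px [301. 293.] rect [445.9  41.6] size [ 3.6 79.2] long yaw 146.8 centroid 445.8 41.6
T dark px [294. 280.] rect [468.6  53.6] size [24.1  6.6] long yaw 56.1 centroid 469.0 54.2
T dark px [298. 273.] rect [478.5  47.2] size [24.5  6.3] long yaw 54.7 centroid 478.9 47.6
T dark px [215. 216.] rect [573.1 191. ] size [64.5 56.3] long yaw 47.1 centroid 573.2 190.8
S dark px [254. 244.] rect [455.9  43.1] size [73.1 92.9] long yaw 146.1 centroid 456.4 43.3
S dark px [296. 178.] rect [572.1 173.2] size [96.  55.7] long yaw 71.9 centroid 571.8 173.5
```

View pics/s11.png

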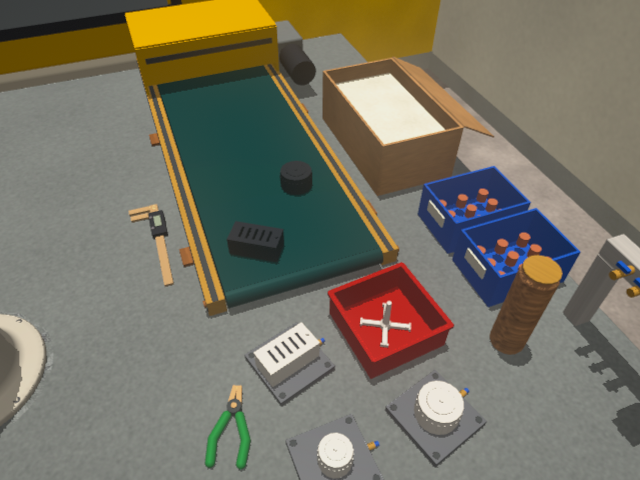

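View pics/t11.png

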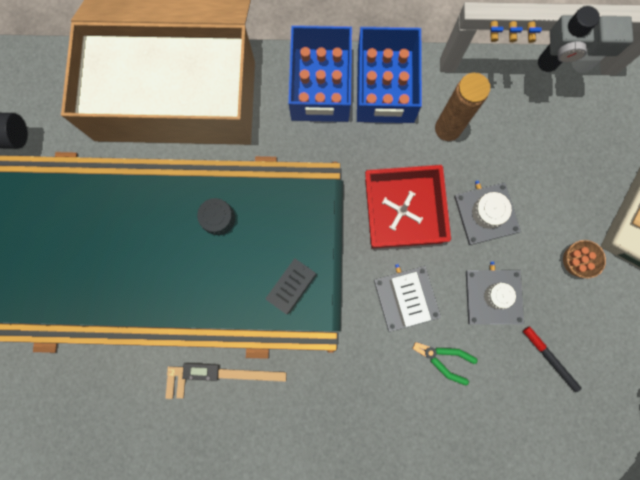

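All three mouldings are on their plugs (side px 286,348 / 441,400 / 336,450), the runner is in the tub (side px 386,325), and neither dark part has moved. The arm is clear of everything.

```bash
python3 -c "
from plant import *
print(hand_in())"
```

```text
the job is handed in; nothing more can be done
None
```

The belt is clear of white parts and the job was handed in at about 31.7 s of the 109 s limit. I lifted the runner by its sprue into the red tub, then set the oblong cover, the large cap and the small cap on their plugs.

| Last check, both cameras | Result |
|---|---|
| Large cap | about 1 mm from its plug axis |
| Small cap | about 1 mm from its plug axis |
| Oblong cover | about 2 mm off in x, aligned in yaw within about 0.5° |
| Seating height | both views agree with the rims on the plates |
| Runner | lies flat near the middle of the tub (judged by eye) |
| Dark grey mouldings | unmoved within about 1 mm |

- **Forces:** the wrist readings I saw while placing stayed below 7 N.
- **Disagreement:** the two cameras differ by about 1.5–2 mm, much the same at every part. I used averages of the two.
- **Early worry about the cover:** a first size check hinted that it sat too high. That came from the brightness threshold; comparing the two views showed it seated.

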